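Clear the stake holder and seat a new bar anvil

ROBOT

A 6-joint arm with a two-finger parallel gripper is mounted at the origin on the work surface. World frame = base frame: x ahead of the robot, y to its left, z up, the work surface at z = 0. Lengths are in m, angles in rad, forces in N, time in s.
With the tool pointing down it reaches from about 0.225 to 0.875 m from the base axis. Payload 3.4 kg.
Tool frame: the origin (TCP) lies between the finger pads; the fingertips stand 8 mm ahead of it and the grasp point (between the pads) lies 11 mm behind it; z points along the fingers, y is the line along which they close (so a half turn about z gives the same grasp; the last joint's range is limited). The gripper opens to 85 mm and grips with 20 to 120 N. Pads are 22 mm wide; open, the fingers measure 114 mm over their backs; the gripper's body (76 mm by 85 mm) begins 54 mm behind the grasp point. The pads swing forward as they close: fully open they stand 13 mm farther back than shut.
Start: joints at [-1.275, 0.276, 1.505, -0, 1.361, -0.121], TCP at [0.233, -0.526, 0.239] pointing down, gripper open.
Joint ranges: [-2.89, 2.89], [-0.75, 2.08], [0.22, 2.7], [-1.18, 4.32], [0.11, 2.71], [-2.7, 2.7]. Speed limits (rad/s): [2.57, 2.57, 3.14, 3.14, 3.14, 3.14].

INTERFACE

Orientations are given as a unit quaternion [w, x, y, z].
In Python, from rig import manip, optics, finder gives the robot as it stands.
- The arm moves only by the tool servo_tool, never from a script. Its argument "increments" is a list of rows, each a list of 7 numbers: the shift along the tool's x, y, z in cm, then the turn, a rotation vector about the tool's x, y, z in degrees, then the closure, from -1 (fully open) to 1 (shut). In form: [[x, y, z, rx, ry, rz, gripper], ...]. A call has exactly 5 rows; each row shifts and turns the commanded pose from where the row before left it, along the tool's axes as they then stand; what a row does not reach is not made up. A row lasts 1/10 s, in which the tool goes at most 50 mm and 8.59 degrees, less where a joint would pass 70% of its speed; a pose out of reach is approached as far as the arm can. A call is refused whole if a number of a shift passes 5 or a number of a turn 8.59, either way. A call with a gripper value outside its range is refused whole. The fingers move at their own pace and stop on an object; "squeeze" is the grip in N (left out, the last holds). Time passes only in rows, so rows that do not move let the fingers close, or fill a call up. It gives the time, the measured TCP pose, the force, the opening and the grip force at its end, in the units of the state.
- manip.get_state(): the state, without advancing time (a new reading comes with each control period).
- optics.get_image(name): name is "scene" or "top"; returns the picture (480x640x3 uint8, red, green, blue); there is no depth.
- optics.get_calibration(name): a dict with "fov_y" (degrees; the focal length in pixels is half the picture's height over the tangent of half this angle, whatever the lens; pixels are square), "cx", "cy" (the principal point, pixels), "world_to_cam" (4x4, takes a point from world to camera coordinates). Camera axes: x right, y down, z forward; pixel columns grow to the right and rows downward; lengths in m; the calibration is good to about 2 mm. A picture is of the moment at which its call begins. get_calibration takes no time and is no camera call.
- manip.sign_off(): hands the job in; it is judged then, once.
Trained networks look in the newest picture that a camera, given by its name, has taken for a name from the list of things; names that differ only in an ending like _2 or _b are one class to them, and where a whole thing is asked for, a point or a joint stands for the part that bears it (a point fixed in the world has none). Each returns a list of dicts, best first, with "p" (0 to 1); they miss things now and then, are a little off and sometimes report something else, mostly with a low value. They report only what shows in the picture. A call takes as long as a camera call.
- finder.silhouettes(label, camera): "region" (480x640 bool, what is visible of it) and "box" ([centre column, centre row, width, height] in pixels, round what is visible of it).
- finder.tip_of(label, camera): "at" ([column, row] in pixels: a listed point, or the origin of a listed thing).
The state is a dict: "clock": time; "qpos": joint angles; "qd": joint speeds; "effort": joint torques, N m; "position": TCP position; "ee_rot": TCP orientation; "contact_force": force on the tool from outside, world axes, zero at the start; "moment": the same for the moment, N m; "width": finger opening in m; "gripper_force": force on a finger pad.
Only numpy, scipy, OpenCV 4.12 (cv2) and the standard library are available. Lean on these libraries where they do the work, as an engineer would, in place of code of your own. Each camera call takes 0.05 s, during which the arm holds its last target. There are 200 camera calls.

TASK

Leaving the bottle, jar, hammer and cymbal where they are, clear the stake holder for its new anvil: the last one broke and left the stump of one of its two legs jammed in one of the two sockets of the wooden stake holder. Feel down the sockets with the red-handled drift to find it, push it right out through the bottom with the drift, then seat the new two-legged anvil fully home in both sockets, flat on the holder. Finish with the drift back upright and fully down in its stand.

Things in the scene. Friction and masses are not known exactly. Their poses are not given: they have to be found in the camera images.
- holder_mid (a point): Stake holder: pale wooden block on two dark wooden feet, fixed to the bench, 90 (its x) x 150 (its y) mm, top face 95 mm above the bench; the block is 45 mm thick and under it, between the feet, is a 50 mm open gap. This point is the centre of the top face; z up, y along the row of the two sockets.
- socket_a (a point): Centre of the mouth of one socket, on the holder's top face, 30 mm from holder_mid towards the holder's +y. Round through hole 18 mm across with a 2 mm chamfer, straight down through the 45 mm block. It or socket_b holds the stump.
- socket_b (a point): Centre of the mouth of the other socket, the same hole, 30 mm from holder_mid towards the holder's -y.
- stub (a joint): How deep the top of the jammed leg stump lies below the holder's top face, in m (about 0.008 to 0.024 at the start, at most 0.075, where it stands on the bench). The stump is a dark steel pin 14 mm across and 20 mm long; which socket it is in is not told. It yields to a downward push of about 7 N and stays where it is left. At 0.045 its top passes the underside of the block.
- drift_handle (a point): Drift (push-out punch), upright in its stand: round red plastic handle 30 mm across and 72 mm tall with a steel shank 13 mm across and 75 mm long below it, 0.15 kg. This point is on the axis at the handle's mid-height, 36 mm above the shoulder (handle's underside) and 111 mm above the tip of the shank; z along the axis, handle end up.
- drift_tip (a point): Lower end of the drift's shank, on its axis (slightly tapered, 9 mm across at the very end).
- stand_mouth (a point): Drift stand: dark wooden block 70 x 70 mm, 85 mm high, fixed to the bench, with a hole 21 mm across straight through. This point is the centre of the hole's mouth on the top face. The drift hangs in it with its shoulder resting on the top face.
- anvil_centre (a point): New anvil: aluminium bar 32 (its x) x 90 (its y) x 46 (its z) mm, flat sides up to 30 mm, half-round top, 0.4 kg. Two steel legs 14 mm across, 36 mm long stick down from it, 30 mm either side of the centre along its y, tapered to 9 mm over the last 5 mm. Point: centre of the bar, 23 mm above its flat underside; z up. Either way round fits.
- rack: Plywood rack, fixed to the bench, in which the anvil rests at the start: 54 (its x) x 110 (its y) mm, 52 mm high, the bar's underside on its top and the legs hanging in its slot; foot plate 90 x 130 mm, 6 mm thick. Origin at the centre of its underside.
- oil_mid (a point): Bystander: white oil bottle with a yellow cap, 54 mm across, 190 mm tall, standing. The point is on its axis at mid-height.
- jar_mid (a point): Bystander: amber jar with a steel lid, 68 mm across, 85 mm tall, standing. The point is on its axis at mid-height.
- hammer_grip (a point): Bystander: hammer lying on the bench, 260 mm long along its x and 26 mm high, its 78 mm wide steel head at +x; the point is on its handle, 65 mm from the middle of the head.
- cymbal: Bystander: small copper-coloured cymbal lying flat, 120 mm across, 27 mm high at its cup; origin at the centre of its underside.

How it is judged:
By the outcome, as a careful person would: the job done as asked, in the order asked, and still so for the second after the job is handed in, with the robot touching nothing.
It also fails if it takes over 72 s, if anything falls off the work surface, if the arm or the gripper's body presses on something with over 40 N, if the wrist force passes 120 N, or if a joint passes its speed limit or range.

## Working session

There is one attempt and no reset: what is moved stays moved. The work goes in short steps, Python scripts to look and compute and a tool call to move; the robot and the scene stay as the last step left them, time stands still between calls to the robot, and variables do not carry over. Pictures are saved under pics/ and viewed, at most 13 in all, crops included, and the job is handed in when it is done.

Besides the shell and the picture viewer there is one more tool, called as name(argument=value, ...), one argument or row to a line, values as JSON. servo_tool: Moves the arm, as the interface text tells. Its arguments: {"type":"object","properties":{"increments":{"type":"array","items":{"type":"array","items":{"type":"number"}}},"squeeze":{"type":"number"}},"required":["increments"]}

```bash
ls; mkdir -p pics
cat > h.py <<'E'
import numpy as np, cv2
from rig import manip, optics, finder
def cal(n):
    c=optics.get_calibration(n); f=240/np.tan(np.radians(c["fov_y"]/2))
    return f,c["cx"],c["cy"],np.array(c["world_to_cam"])
def proj(n,p):
    f,cx,cy,T=cal(n); q=T[:3,:3]@np.array(p)+T[:3,3]; return np.array([cx+f*q[0]/q[2],cy+f*q[1]/q[2]])
def ray(n,uv):
    f,cx,cy,T=cal(n); R=T[:3,:3]; o=-R.T@T[:3,3]; d=R.T@np.array([(uv[0]-cx)/f,(uv[1]-cy)/f,1]); return o,d/np.linalg.norm(d)
def onz(n,uv,z):
    o,d=ray(n,uv); return o+d*(z-o[2])/d[2]
def tri(a,b):
    o1,d1=ray("scene",a);o2,d2=ray("top",b)
    s=np.linalg.lstsq(np.c_[d1,-d2],o2-o1,rcond=None)[0]
    p,q=o1+d1*s[0],o2+d2*s[1]; return (p+q)/2,np.linalg.norm(p-q)
E
python3 - <<'E'
from h import *
for n in("scene","top"):
    cv2.imwrite(f"pics/{n}0.png",optics.get_image(n)[:,:,::-1]); print(n,optics.get_calibration(n))
Z=dict(holder_mid=.095,socket_a=.095,socket_b=.095,drift_handle=.121,stand_mouth=.085,anvil_centre=.075,rack=0,oil_mid=.095,jar_mid=.042,hammer_grip=.013,cymbal=0)
for k in Z:
  for n in("scene","top"):
    for r in finder.tip_of(k,n)[:2]: print(k,n,round(r["p"],2),np.round(r["at"],1),np.round(onz(n,r["at"],Z[k]),3))
print(manip.get_state())
E
```

```text
pics
scene {'fov_y': 56.757504068144726, 'cx': 321.5058494520583, 'cy': 236.43185914998898, 'world_to_cam': array([[-0.067951  ,  0.99768322,  0.00329313,  0.05242182],
       [ 0.8532153 ,  0.05982165, -0.5181168 , -0.44772512],
       [-0.51711344, -0.0323968 , -0.85530354,  1.26457964],
       [ 0.        ,  0.        ,  0.        ,  1.        ]])}
top {'fov_y': 44.54602419191355, 'cx': 332.32917015540596, 'cy': 241.836624617001, 'world_to_cam': array([[ 0.00312563, -0.99995233,  0.00925006, -0.01569044],
       [-0.99306252, -0.00419114, -0.11751287,  0.58926479],
       [ 0.11754604, -0.00881858, -0.99302828,  1.08470639],
       [ 0.        ,  0.        ,  0.        ,  1.        ]])}
holder_mid scene 0.58 [311.4 265.9] [ 0.65  -0.028  0.095]
holder_mid top 0.79 [339.9 206.2] [ 0.648 -0.027  0.095]
socket_a scene 0.84 [323.6 261.1] [ 0.638 -0.005  0.095]
socket_a scene 0.62 [476.6 192.4] [0.452 0.307 0.095]
socket_a top 0.83 [327.2 211.9] [ 0.637 -0.003  0.095]
socket_a top 0.82 [354.8 199.9] [ 0.659 -0.054  0.095]
socket_b scene 0.84 [323.6 261.1] [ 0.638 -0.005  0.095]
socket_
[... 1391 characters left out ...]
 'qpos': array([-1.27499409e+00,  2.75913751e-01,  1.50492995e+00, -2.68373311e-06,
        1.36071909e+00, -1.21032537e-01]), 'qd': array([-1.27967513e-03,  2.90919099e-04, -3.81449513e-04, -2.39540765e-04,
       -2.10411720e-05, -8.04300111e-04]), 'effort': array([-2.98164323e-04, -4.16664004e+01, -2.46099454e+01,  2.35167390e-04,
        3.35478662e-04,  1.11108596e-05]), 'position': array([ 0.23277978, -0.52578699,  0.2393082 ]), 'ee_rot': array([ 1.49899233e-05,  9.78359543e-01,  2.06912069e-01, -4.15964433e-09]), 'contact_force': array([ 0.22496562, -0.10236776, -0.16832537]), 'moment': array([ 0.00746214, -0.01700943, -0.03420173]), 'gripper_force': 0.0, 'width': 0.08499853700607053}
```

View pics/scene0.png

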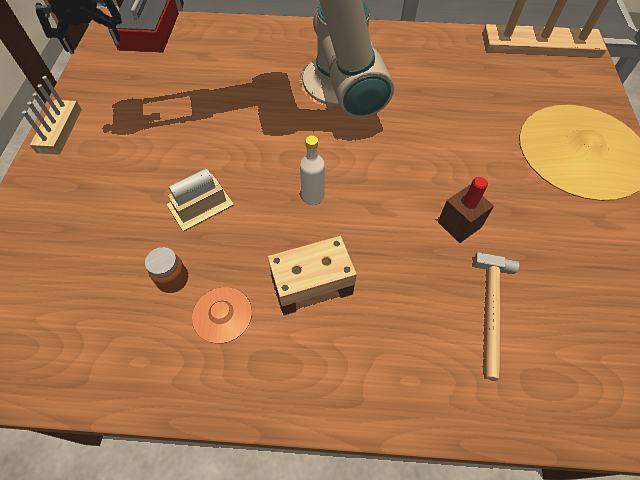

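View pics/top0.png

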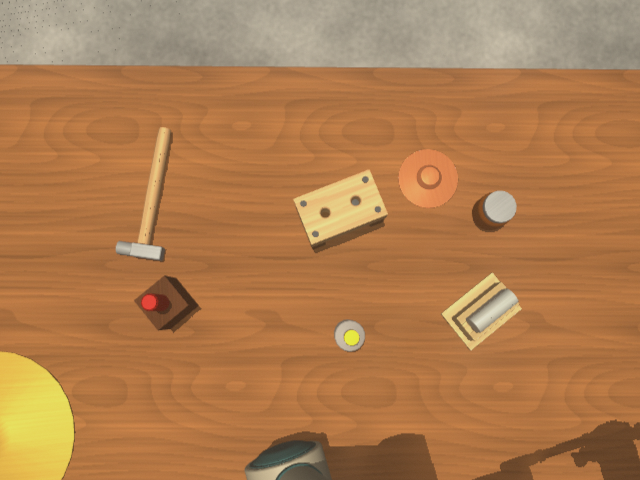

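The scene view shows the holder at about (312,270), with its sockets at (297,269) and (326,261). The drift stand is at (467,210), the anvil in its rack at (195,195), and the bottle at (312,170) between them. In the top view the holder screws are at (303,204), (365,180), (315,234) and (378,209). I'll start towards the drift, staying above the bottle.

servo_tool(
  increments=[
    [3.2,-3.8,0,0,0,0,-1],
    [3.2,-3.8,0,0,0,0,-1],
    [3.2,-3.8,0,0,0,0,-1],
    [3.2,-3.8,0,0,0,0,-1],
    [3.2,-3.8,0,0,0,0,-1],
  ],
  squeeze=80,
)

```text
clock: 1.7
position: [0.3023, -0.2855, 0.2394]
ee_rot: [0.0, 0.978, 0.206, 0.0]
contact_force: [1.4, 0.2, 0.5]
width: 0.0856
gripper_force: 0.0
```

servo_tool(
  increments=[
    [3.2,-3.8,0,0,0,0,-1],
    [3.2,-3.8,0,0,0,0,-1],
    [3.2,-3.8,0,0,0,0,-1],
    [3.2,-3.8,0,0,0,0,-1],
    [3.2,-3.8,0,0,0,0,-1],
  ],
)

```text
clock: 2.2
position: [0.3717, -0.0469, 0.2397]
ee_rot: [0.0, 0.978, 0.207, 0.001]
contact_force: [0.7, -0.1, -0.3]
width: 0.0854
gripper_force: 0.0
```

servo_tool(
  increments=[
    [3.2,-3.8,0,0,0,0,-1],
    [3.2,-3.8,0,0,0,0,-1],
    [3.2,-3.8,0,0,0,0,-1],
    [3.2,-3.8,0,0,0,0,-1],
    [3.2,-3.8,0,0,0,0,-1],
  ],
)

```text
clock: 2.7
position: [0.4411, 0.192, 0.2396]
ee_rot: [0.0, 0.978, 0.207, 0.001]
contact_force: [1.8, -0.0, -0.7]
width: 0.0851
gripper_force: 0.0
```

```bash
cat >> h.py <<'E'
from scipy.spatial.transform import Rotation as Ro
def go(x,y,z=None):
    s=manip.get_state(); w,a,b,c=s["ee_rot"]; R=Ro.from_quat([a,b,c,w]).as_matrix(); p=s["position"]
    t=np.array([x,y,p[2] if z is None else z])
    print("t%.2f"%s["clock"],"pos",p.round(4),"yaw %.1f"%np.degrees(np.arctan2(R[1,0],R[0,0])),"tilt",R[:,2].round(3),"cm",(100*R.T@(t-p)).round(2),"F",s["contact_force"].round(1),"w %.4f"%s["width"],"gf",s["gripper_force"].round(1),"q",s["qpos"].round(2))
E
python3 - <<'E'
from h import *
for uv in [(303,204),(365,180),(315,234),(378,209),(325.5,212.5),(355.5,201)]: print(uv,onz("top",uv,.095).round(4))
for n in("scene","top"):
    im=cv2.imread(f"pics/{n}0.png")
    hsv=cv2.cvtColor(im,cv2.COLOR_BGR2HSV)
    m=((hsv[...,0]<6)|(hsv[...,0]>174))&(hsv[...,1]>180)&(hsv[...,2]>60)
    c,l,s,ce=cv2.connectedComponentsWithStats(m.astype(np.uint8))
    print(n,[(s[i],ce[i].round(1)) for i in range(1,c) if s[i,4]>60])
optics.get_image("top")
for k in("anvil_centre","holder_mid"):
    r=finder.silhouettes(k,"top")
    if r:
        cn=max(cv2.findContours(r[0]["region"].astype(np.uint8),0,1)[0],key=cv2.contourArea); R=cv2.minAreaRect(cn); B=cv2.boxPoints(R)
        print(k,r[0]["p"],R,[onz("top",b,.095).round(3) for b in B])
go(.470,.292)
E
```

```text
(303, 204) [0.6513 0.0406 0.095 ]
(365, 180) [ 0.6965 -0.0725  0.095 ]
(315, 234) [0.5963 0.0184 0.095 ]
(378, 209) [ 0.6427 -0.096   0.095 ]
(325.5, 212.5) [ 6.358e-01 -4.000e-04  9.500e-02]
(355.5, 201) [ 0.6573 -0.055   0.095 ]
scene [(array([116,   0,  62,  52, 503], dtype=int32), array([151.3,  27.5])), (array([464, 177,  24,  31, 445], dtype=int32), array([475.1, 192. ]))]
top [(array([141, 294,  18,  17, 241], dtype=int32), array([149.5, 301.9]))]
anvil_centre 0.82 ((491.9826354980469, 309.557861328125), (20.950048446655273, 54.03436279296875), 50.440330505371094) [array([ 0.445, -0.249,  0.095]), array([ 0.507, -0.326,  0.095]), array([ 0.478, -0.349,  0.095]), array([ 0.417, -0.272,  0.095])]
holder_mid 0.62 ((340.89007568359375, 208.431640625), (55.19538879394531, 84.08753204345703), 68.74949645996094) [array([0.662, 0.061, 0.095]), array([ 0.72 , -0.082,  0.095]), array([ 0.625, -0.118,  0.095]), array([0.568, 0.024, 0.095])]Traceback (most recent call last):
  File "<stdin>", line 15, in <module>
  File "h.py", line 20, in go
    print("t%.2f"%s["clock"],"pos",p.round(4),"yaw %.1f"%np.degrees(np.arctan2(R[1,0],R[0,0])),"tilt",R[:,2].round(3),"cm",(100*R.T@(t-p)).round(2),"F",s["contact_force"].round(1),"w %.4f"%s["width"],"gf",s["gripper_force"].round(1),"q",s["qpos"].round(2))
                                                                                                                                                                                                             ^^^^^^^^^^^^^^^^^^^^^^^^
AttributeError: 'float' object has no attribute 'round'
```

servo_tool(
  increments=[
    [3.4,-3.65,0,0,0,0,-1],
    [3.4,-3.65,0,0,0,0,-1],
    [0,-0.6,2.5,0,0,0,-1],
    [0,0,2.5,0,0,0,-1],
    [0,0,0,0,0,0,-1],
  ],
)

```text
clock: 3.35
position: [0.4687, 0.2872, 0.186]
ee_rot: [0.001, 0.978, 0.207, -0.004]
contact_force: [-0.4, -1.4, 0.2]
width: 0.0854
gripper_force: 0.0
```

```bash
sed -i 's/s\["gripper_force"\].round(1)/s["gripper_force"]/' h.py
python3 - <<'E'
from h import *
go(.471,.292,.116)
a=optics.get_image("scene");b=optics.get_image("top")
f=lambda i,c,r:cv2.resize(i[r-50:r+50,c-66:c+66],(792,600))
o=np.hstack([f(a,470,195),f(b,158,300)]);cv2.imwrite("pics/g1.png",cv2.resize(o,(800,303))[:,:,::-1])
E
```

```text
t3.35 pos [0.4687 0.2872 0.186 ] yaw 23.8 tilt [-0.007 -0.004 -1.   ] cm [ 0.46 -0.36  7.  ] F [-0.4 -1.4  0.2] w 0.0854 gf 0.0 q [ 0.42  0.28  1.64 -0.    1.23  1.58]
```

View pics/g1.png

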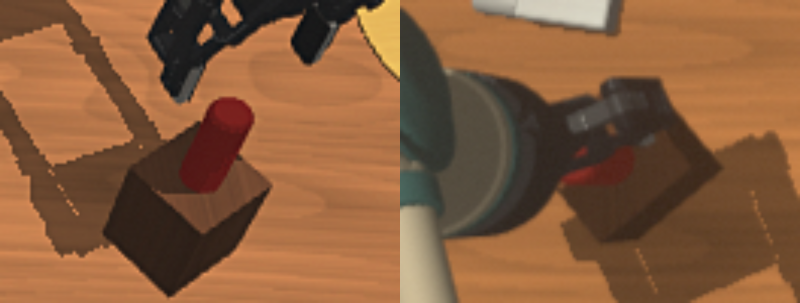

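The picture shows the open fingers either side of and above the red handle. The handle top is at about (480,183) in the scene view, and its foot is at about (472,206). I'll compute its axis from those before descending.

Run:
```python
from h import *
print(onz("scene",(479.9,182.5),.157),onz("scene",(471.5,205),.085), onz("top",(149.5,301),.157))
print(proj("scene",(.4687,.2872,.19)))
```

```text
[0.47509522 0.29204199 0.157     ] [0.4780634  0.29617128 0.085     ] [0.47373182 0.29362115 0.157     ]
[482.27208263 168.99548663]
```

servo_tool(
  increments=[
    [0.7,-0.3,0,0,0,0,-1],
    [0,0,3.5,0,0,0,-1],
    [0,0,3.5,0,0,0,-1],
    [0,0,0,0,0,0,1],
    [0,0,0,0,0,0,1],
  ],
  squeeze=80,
)

```text
clock: 3.95
position: [0.4773, 0.2952, 0.1205]
ee_rot: [-0.0, 0.978, 0.207, 0.001]
contact_force: [0.9, -0.2, 0.7]
width: 0.0589
gripper_force: 0.0
```

servo_tool(
  increments=[
    [0,0,0,0,0,0,1],
    [0,0,0,0,0,0,1],
    [0,0,0,0,0,0,1],
    [0,0,0,0,0,0,1],
    [0,0,0,0,0,0,1],
  ],
)

```text
clock: 4.45
position: [0.4779, 0.2958, 0.1217]
ee_rot: [-0.001, 0.978, 0.207, 0.002]
contact_force: [-0.9, -0.1, 6.2]
width: 0.0286
gripper_force: 78.5
```

Run:
```python
from h import *
go(.474,.293,.25)
```

```text
t4.45 pos [0.4779 0.2958 0.1217] yaw 23.9 tilt [ 0.005  0.002 -1.   ] cm [ -0.41   0.1  -12.83] F [-0.9 -0.1  6.2] w 0.0286 gf 78.49047750234604 q [ 0.43  0.34  1.72 -0.    1.08  1.58]
```

servo_tool(
  increments=[
    [0,0,-3,0,0,0,1],
    [0,0,-4,0,0,0,1],
    [0,0,-4.5,0,0,0,1],
    [0.3,4,0,0,0,0,1],
    [0.3,4,0,0,0,0,1],
  ],
)

```text
clock: 4.95
position: [0.5153, 0.2247, 0.2373]
ee_rot: [-0.0, 0.978, 0.208, 0.003]
contact_force: [1.2, -0.4, -2.3]
width: 0.0282
gripper_force: 79.1
```

servo_tool(
  increments=[
    [0.4,4.5,0,0,0,0,1],
    [0.4,4.5,0,0,0,0,1],
    [0.4,4.5,0,0,0,0,1],
    [0.4,4.5,0,0,0,0,1],
    [0.3,4,0,0,0,0,1],
  ],
)

```text
clock: 5.45
position: [0.6216, 0.0288, 0.2349]
ee_rot: [0.0, 0.978, 0.207, 0.001]
contact_force: [0.4, -0.2, -1.1]
width: 0.0287
gripper_force: 79.2
```

servo_tool(
  increments=[
    [0,2.6,0,0,0,0,1],
    [0,0,0,0,0,0,1],
    [0,0,0,0,0,0,1],
    [0,0,0,0,0,0,1],
    [0,0,0,0,0,0,1],
  ],
)

```text
clock: 5.95
position: [0.6306, 0.0084, 0.2346]
ee_rot: [-0.0, 0.978, 0.208, 0.0]
contact_force: [-0.5, 0.3, -1.5]
width: 0.0284
gripper_force: 79.3
```

Run:
```python
from h import *
go(.6355,.0004)
a=optics.get_image("scene");b=optics.get_image("top")
f=lambda i,c,r:cv2.resize(i[r-65:r+35,c-66:c+66],(400,303))
cv2.imwrite("pics/g2.png",np.hstack([f(a,320,250),f(b,330,215)])[:,:,::-1])
r=finder.tip_of("drift_tip","scene");print(r[:2])
print(proj("scene",(.6355,.0004,.125)),proj("scene",(.6355,.0004,.095)))
```

```text
t5.95 pos [0.6306 0.0084 0.2346] yaw 24.0 tilt [ 0.  0. -1.] cm [ 0.12  0.93 -0.  ] F [-0.5  0.3 -1.5] w 0.0284 gf 79.28571492433548 q [-0.1   0.36  1.39  0.    1.39  1.06]
[{'at': [329.3, 246.3], 'p': 0.97}]
[326.89132822 252.37582253] [326.67829446 259.97663548]
```

View pics/g2.png

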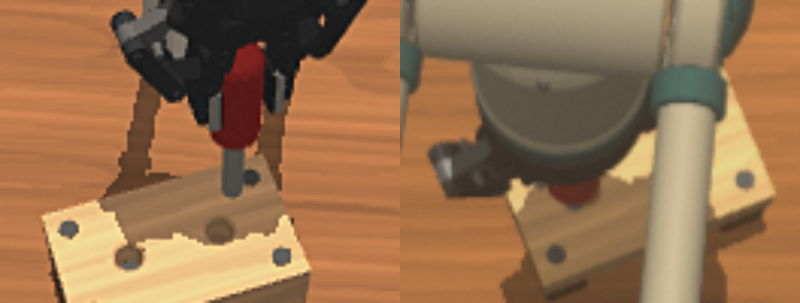

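The scene crop shows the drift held upright with its tip at about (330,248). That is just behind socket a's mouth at (326,261); socket b is at (297,270).

Run:
```python
from h import *
for uv in[(329.3,246.3),(330.,248)]: print(onz("scene",uv,.123))
print(onz("scene",(326.3,260.9),.095),onz("scene",(296.6,269.8),.095))
```

```text
[0.62097581 0.00408262 0.123     ]
[0.62456908 0.00561445 0.123     ]
[ 6.37556716e-01 -2.00675340e-04  9.50000000e-02] [ 0.66057006 -0.05526514  0.095     ]
```

servo_tool(
  increments=[
    [0.9,0.95,0,0,0,0,1],
    [0,0,1.0,0,0,0,1],
    [0,0,1.0,0,0,0,1],
    [0,0,0.8,0,0,0,1],
    [0,0,0.4,0,0,0,1],
  ],
)

```text
clock: 6.6
position: [0.6422, 0.0021, 0.2003]
ee_rot: [-0.0, 0.978, 0.207, -0.002]
contact_force: [0.3, -0.8, -1.0]
width: 0.0284
gripper_force: 79.3
```

Run:
```python
from h import *
go(.6355,.0004)
optics.get_image("scene")
r=finder.tip_of("drift_tip","scene");print(r[:2])
```

```text
t6.60 pos [0.6422 0.0021 0.2003] yaw 23.9 tilt [-0.003  0.    -1.   ] cm [-0.69 -0.12  0.  ] F [ 0.3 -0.8 -1. ] w 0.0284 gf 79.25913155078888 q [-0.1   0.4   1.41  0.    1.33  1.05]
[{'at': [324.8, 259.6], 'p': 0.86}]
```

servo_tool(
  increments=[
    [0,0,0.3,0,0,0,1],
    [0,0,0.3,0,0,0,1],
    [0,0,0.3,0,0,0,1],
    [0,0,0.3,0,0,0,1],
    [0,0,0.3,0,0,0,1],
  ],
)

```text
clock: 7.2
position: [0.6432, 0.002, 0.1871]
ee_rot: [0.0, 0.978, 0.207, 0.0]
contact_force: [-0.1, -0.5, -1.7]
width: 0.0284
gripper_force: 79.3
```

Run:
```python
from h import *
go(.6355,.0004)
```

```text
t7.20 pos [0.6432 0.002  0.1871] yaw 23.9 tilt [ 0. -0. -1.] cm [-0.77 -0.16 -0.  ] F [-0.1 -0.5 -1.7] w 0.0284 gf 79.25715923309326 q [-0.1   0.41  1.43 -0.    1.3   1.05]
```

servo_tool(
  increments=[
    [0,0,0.3,0,0,0,1],
    [0,0,0.3,0,0,0,1],
    [0,0,0.3,0,0,0,1],
    [0,0,0.3,0,0,0,1],
    [0,0,0,0,0,0,1],
  ],
)

```text
clock: 7.7
position: [0.6429, 0.0021, 0.1747]
ee_rot: [-0.0, 0.978, 0.207, -0.0]
contact_force: [-0.1, 0.2, -2.6]
width: 0.0284
gripper_force: 79.3
```

Run:
```python
from h import *
go(.6355,.0004)
```

```text
t7.70 pos [0.6429 0.0021 0.1747] yaw 23.9 tilt [-0.001  0.    -1.   ] cm [-0.75 -0.15  0.  ] F [-0.1  0.2 -2.6] w 0.0284 gf 79.25860583782196 q [-0.1   0.42  1.45 -0.    1.27  1.05]
```

servo_tool(
  increments=[
    [0,0,-2.4,0,0,0,1],
    [0,0,-2.4,0,0,0,1],
    [-0.1,3,0,0,0,0,1],
    [-0.1,3,0,0,0,0,1],
    [0,0,0,0,0,0,1],
  ],
)

```text
clock: 8.2
position: [0.6673, -0.0573, 0.2234]
ee_rot: [0.002, 0.979, 0.205, 0.001]
contact_force: [0.3, 0.5, -1.5]
width: 0.0287
gripper_force: 79.4
```

Run:
```python
from h import *
go(.6429+.0225,.0021-.0557)
optics.get_image("scene")
r=finder.tip_of("drift_tip","scene");print(r[:2],onz("scene",r[0]["at"],manip.get_state()["position"][2]-.1117))
```

```text
t8.20 pos [ 0.6673 -0.0573  0.2234] yaw 23.7 tilt [ 0.002 -0.003 -1.   ] cm [-0.02 -0.42 -0.  ] F [ 0.3  0.5 -1.5] w 0.0287 gf 79.43305939435959 q [-0.19  0.43  1.31 -0.    1.4   0.97]
[{'at': [293.3, 260.7], 'p': 0.66}] [ 0.65014882 -0.06177737  0.11131577]
```

servo_tool(
  increments=[
    [0,-0.3,0,0,0,0,1],
    [0,0,0.9,0,0,0,1],
    [0,0,0.5,0,0,0,1],
    [0,0,0.4,0,0,0,1],
    [0,0,0.2,0,0,0,1],
  ],
)

```text
clock: 8.8
position: [0.6644, -0.0509, 0.2027]
ee_rot: [0.0, 0.978, 0.207, -0.0]
contact_force: [0.3, -1.1, -0.2]
width: 0.0285
gripper_force: 79.5
```

servo_tool(
  increments=[
    [0,0,0.2,0,0,0,1],
    [0,0,0.2,0,0,0,1],
    [0,0,0.2,0,0,0,1],
    [0,0,0.1,0,0,0,1],
    [0,0,0,0,0,0,1],
  ],
)

```text
clock: 9.3
position: [0.6646, -0.0511, 0.1962]
ee_rot: [0.0, 0.978, 0.207, 0.0]
contact_force: [0.8, -0.3, -2.3]
width: 0.0286
gripper_force: 79.3
```

Run:
```python
from h import *
go(.6429+.0225,.0021-.0557)
```

```text
t9.30 pos [ 0.6646 -0.0511  0.1962] yaw 23.9 tilt [ 0. -0. -1.] cm [-0.03  0.26  0.  ] F [ 0.8 -0.3 -2.3] w 0.0286 gf 79.28822100162506 q [-0.18  0.44  1.36 -0.    1.34  0.97]
```

servo_tool(
  increments=[
    [0,0.2,0.1,0,0,0,1],
    [0,0,0.25,0,0,0,1],
    [0,0,0.25,0,0,0,1],
    [0,0,0.25,0,0,0,1],
    [0,0,0,0,0,0,1],
  ],
)

```text
clock: 9.8
position: [0.665, -0.0525, 0.1872]
ee_rot: [-0.0, 0.978, 0.207, -0.0]
contact_force: [-0.5, 0.3, -2.7]
width: 0.0284
gripper_force: 79.4
```

servo_tool(
  increments=[
    [0,0,0.25,0,0,0,1],
    [0,0,0.25,0,0,0,1],
    [0,0,0.2,0,0,0,1],
    [0,0,0,0,0,0,1],
    [0,0,0,0,0,0,1],
  ],
)

```text
clock: 10.3
position: [0.6654, -0.0526, 0.1818]
ee_rot: [0.0, 0.978, 0.207, 0.001]
contact_force: [-1.3, -0.2, 4.8]
width: 0.0288
gripper_force: 80.0
```

Run:
```python
from h import *
go(.6429+.0225,.0021-.0557)
```

```text
t10.30 pos [ 0.6654 -0.0526  0.1818] yaw 23.9 tilt [ 0.001 -0.    -1.   ] cm [-0.05  0.09 -0.  ] F [-1.3 -0.2  4.8] w 0.0288 gf 80.02927243709564 q [-0.18  0.45  1.38  0.    1.31  0.97]
```

Contact: the force swings up by about 7 N at roughly 24 mm depth, so the stump is in this socket. I'll push it through.

servo_tool(
  increments=[
    [0,0,0.5,0,0,0,1],
    [0,0,0.5,0,0,0,1],
    [0,0,0.5,0,0,0,1],
    [0,0,0.5,0,0,0,1],
    [0,0,0,0,0,0,1],
  ],
)

```text
clock: 10.8
position: [0.6653, -0.0526, 0.1607]
ee_rot: [0.0, 0.978, 0.207, 0.0]
contact_force: [-1.2, 0.4, 0.7]
width: 0.0285
gripper_force: 79.9
```

servo_tool(
  increments=[
    [0,0,0.5,0,0,0,1],
    [0,0,0.5,0,0,0,1],
    [0,0,0.5,0,0,0,1],
    [0,0,0.4,0,0,0,1],
    [0,0,0,0,0,0,1],
  ],
)

```text
clock: 11.3
position: [0.6653, -0.0527, 0.1416]
ee_rot: [-0.0, 0.978, 0.207, 0.0]
contact_force: [-0.0, -0.4, 2.0]
width: 0.0283
gripper_force: 79.9
```

Run:
```python
from h import *
go(.6429+.0225,.0021-.0557)
cv2.imwrite("pics/g3.png",cv2.resize(optics.get_image("scene")[190:320,230:400],(785,600))[:,:,::-1])
```

```text
t11.30 pos [ 0.6653 -0.0527  0.1416] yaw 23.9 tilt [ 0.  0. -1.] cm [-0.03  0.09 -0.  ] F [-0.  -0.4  2. ] w 0.0283 gf 79.89909410476685 q [-0.18  0.47  1.44  0.    1.23  0.97]
```

View pics/g3.png

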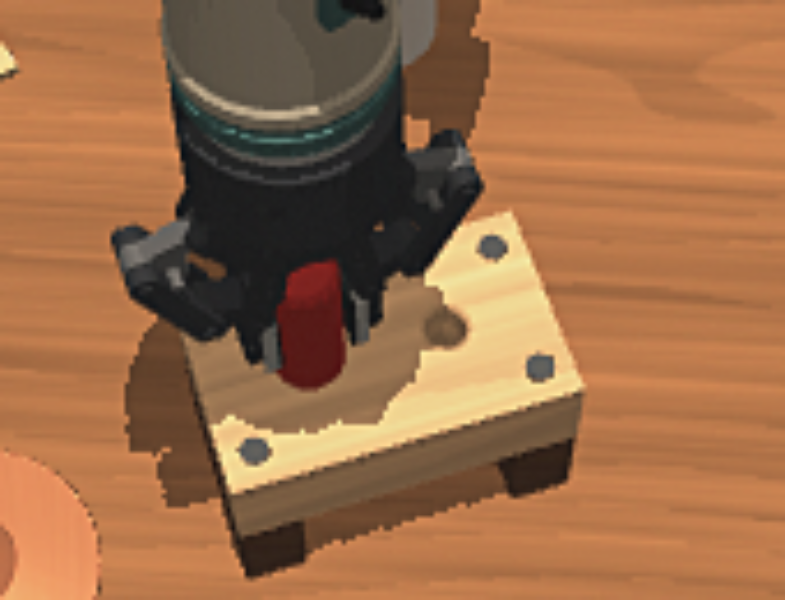

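The drift's shoulder is almost on the holder at socket b, and socket a is clear. I'll push 5 mm more, then retract.

servo_tool(
  increments=[
    [0,0,0.3,0,0,0,1],
    [0,0,0.2,0,0,0,1],
    [0,0,0,0,0,0,1],
    [0,0,0,0,0,0,1],
    [0,0,-2,0,0,0,1],
  ],
)

```text
clock: 11.85
position: [0.6635, -0.0528, 0.1534]
ee_rot: [-0.001, 0.978, 0.207, -0.003]
contact_force: [0.7, 0.2, -1.2]
width: 0.0282
gripper_force: 79.4
```

servo_tool(
  increments=[
    [0,0,-3.5,0,0,0,1],
    [0,0,-3.5,0,0,0,1],
    [0,0,-2,0,0,0,1],
    [-0.3,-4,0,0,0,0,1],
    [-0.3,-4,0,0,0,0,1],
  ],
)

```text
clock: 12.35
position: [0.6277, 0.0177, 0.2464]
ee_rot: [0.0, 0.979, 0.206, 0.0]
contact_force: [0.6, -0.1, -1.1]
width: 0.0282
gripper_force: 79.5
```

servo_tool(
  increments=[
    [-0.3,-4,0,0,0,0,1],
    [-0.3,-4,0,0,0,0,1],
    [-0.3,-4,0,0,0,0,1],
    [-0.3,-4,0,0,0,0,1],
    [-0.3,-4,0,0,0,0,1],
  ],
)

```text
clock: 12.85
position: [0.5317, 0.1959, 0.2458]
ee_rot: [0.0, 0.978, 0.207, -0.0]
contact_force: [0.6, -0.1, -1.0]
width: 0.0285
gripper_force: 79.5
```

servo_tool(
  increments=[
    [-0.3,-4,0,0,0,0,1],
    [-0.3,-4,0,0,0,0,1],
    [-0.3,-3,0,0,0,0,1],
    [0,0,0,0,0,0,1],
    [0,0,0,0,0,0,1],
  ],
)

```text
clock: 13.35
position: [0.4797, 0.2919, 0.246]
ee_rot: [0.001, 0.978, 0.208, -0.0]
contact_force: [-0.0, -0.2, -1.6]
width: 0.0283
gripper_force: 79.6
```

Run:
```python
from h import *
go(.4779,.2958)
a=optics.get_image("scene")
r=finder.tip_of("drift_tip","scene");print(r[:2],[onz("scene",x["at"],manip.get_state()["position"][2]-.1117) for x in r[:2]])
x=cv2.resize(a[150:250,405:535],(400,308));y=cv2.resize(a[215:315,250:380],(400,308))
cv2.imwrite("pics/g4.png",np.hstack([x,y])[:,:,::-1])
```

```text
t13.35 pos [0.4797 0.2919 0.246 ] yaw 24.0 tilt [-0.    -0.001 -1.   ] cm [-0.   -0.43 -0.  ] F [-0.  -0.2 -1.6] w 0.0283 gf 79.60713654756546 q [ 0.42  0.25  1.52 -0.    1.37  1.58]
[{'at': [474.6, 186.7], 'p': 0.77}, {'at': [467.6, 201.2], 'p': 0.19}] [array([0.46835442, 0.2890717 , 0.13451665]), array([0.50569463, 0.27125904, 0.13451665])]
```

View pics/g4.png

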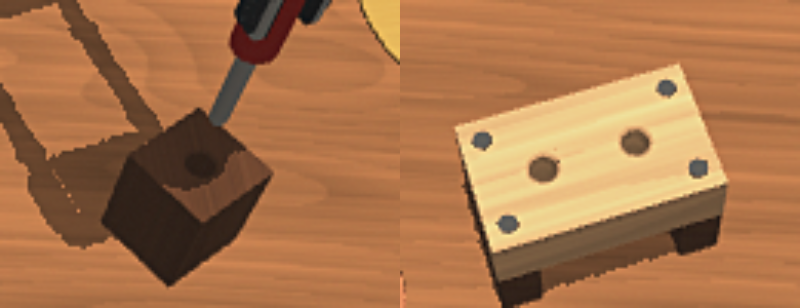

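The holder sockets look open now. The drift tip is above its stand, and the hole is at about (471,203). I'll put the drift back at the pose where it was gripped.

servo_tool(
  increments=[
    [0,-0.4,0,0,0,0,1],
    [0,0,2,0,0,0,1],
    [0,0,1.5,0,0,0,1],
    [0,0,1,0,0,0,1],
    [0,0,0.8,0,0,0,1],
  ],
)

```text
clock: 13.95
position: [0.4786, 0.2949, 0.193]
ee_rot: [0.0, 0.978, 0.206, -0.0]
contact_force: [0.3, 0.0, -2.8]
width: 0.0283
gripper_force: 79.6
```

Run:
```python
from h import *
go(.4779,.2958,.122)
print(onz("scene",(470.7,203),.085))
```

```text
t13.95 pos [0.4786 0.2949 0.193 ] yaw 23.8 tilt [-0. -0. -1.] cm [-0.02 -0.12  7.1 ] F [ 0.3  0.  -2.8] w 0.0283 gf 79.62539255619049 q [ 0.43  0.29  1.61 -0.    1.25  1.58]
[0.47297397 0.29503519 0.085     ]
```

servo_tool(
  increments=[
    [0,-0.1,2,0,0,0,1],
    [0,0,2,0,0,0,1],
    [0,0,2,0,0,0,1],
    [0,0,0.7,0,0,0,1],
    [0,0,0.2,0,0,0,1],
  ],
)

```text
clock: 14.45
position: [0.4778, 0.2961, 0.1242]
ee_rot: [0.0, 0.978, 0.207, -0.001]
contact_force: [-0.1, 1.1, -1.5]
width: 0.0284
gripper_force: 79.6
```

servo_tool(
  increments=[
    [0,0,0,0,0,0,1],
    [0,0,0,0,0,0,-1],
    [0,0,0,0,0,0,-1],
    [0,0,0,0,0,0,-1],
    [0,0,0,0,0,0,-1],
  ],
)

```text
clock: 14.95
position: [0.4782, 0.2964, 0.1254]
ee_rot: [-0.0, 0.978, 0.207, 0.001]
contact_force: [-0.2, -0.2, 0.2]
width: 0.0837
gripper_force: 0.0
```

Run:
```python
from h import *
go(.4779,.2958,.25)
for uv in[(470,328),(516,296)]: print(onz("top",uv,.085))
```

```text
t14.95 pos [0.4782 0.2964 0.1254] yaw 23.9 tilt [ 0.001  0.    -1.   ] cm [ -0.04   0.05 -12.46] F [-0.2 -0.2  0.2] w 0.0837 gf 0.0 q [ 0.43  0.34  1.71 -0.    1.09  1.59]
[ 0.42850889 -0.26096895  0.085     ]
[ 0.48607257 -0.34580957  0.085     ]
```

servo_tool(
  increments=[
    [0,0,-3,0,0,0,-1],
    [0,0,-4.5,0,0,0,-1],
    [0,0,-4.5,0,0,0,-1],
    [-1.8,3.7,0,0,0,0,-1],
    [-1.8,3.7,0,0,0,0,-1],
  ],
)

```text
clock: 15.45
position: [0.4759, 0.2142, 0.2469]
ee_rot: [-0.0, 0.978, 0.208, 0.002]
contact_force: [0.9, 1.0, -0.8]
width: 0.0854
gripper_force: 0.0
```

servo_tool(
  increments=[
    [-2.1,4.4,0,0,0,0,-1],
    [-2.1,4.4,0,0,0,0,-1],
    [-2.1,4.4,0,0,0,0,-1],
    [-2.1,4.4,0,0,0,0,-1],
    [-2.1,4.4,0,0,0,0,-1],
  ],
)

```text
clock: 15.95
position: [0.4677, -0.0314, 0.2452]
ee_rot: [0.0, 0.978, 0.207, 0.001]
contact_force: [1.2, -0.9, -0.2]
width: 0.0851
gripper_force: 0.0
```

servo_tool(
  increments=[
    [-2.1,4.4,0,0,0,0,-1],
    [-2.1,4.4,0,0,0,0,-1],
    [-2.1,4.4,0,0,0,0,-1],
    [-2.1,4.4,0,0,0,0,-1],
    [-2.1,4.4,0,0,0,0,-1],
  ],
)

```text
clock: 16.45
position: [0.4607, -0.2753, 0.2452]
ee_rot: [0.0, 0.978, 0.207, 0.0]
contact_force: [1.5, -0.2, -0.2]
width: 0.0856
gripper_force: 0.0
```

servo_tool(
  increments=[
    [0,0,0,0,0,-8.5,-1],
    [0,0,0,0,0,-8.5,-1],
    [0,0,0,0,0,-8.5,-1],
    [0,0,0,0,0,-8.5,-1],
    [0,0,0,0,0,-8.5,-1],
  ],
)

```text
clock: 16.95
position: [0.461, -0.2733, 0.245]
ee_rot: [0.0, 0.835, 0.55, 0.0]
contact_force: [0.5, 0.0, 0.9]
width: 0.0852
gripper_force: 0.0
```

servo_tool(
  increments=[
    [0,0,0,0,0,-8.5,-1],
    [0,0,0,0,0,-8.5,-1],
    [0,0,0,0,0,-8.5,-1],
    [0,0,0,0,0,-8.5,-1],
    [0,0,0,0,0,-8.5,-1],
  ],
)

```text
clock: 17.45
position: [0.4611, -0.2732, 0.245]
ee_rot: [0.0, 0.579, 0.815, -0.0]
contact_force: [1.2, 0.1, -0.0]
width: 0.0853
gripper_force: 0.0
```

Run:
```python
from h import *
go(.457,-.304,.08)
a=optics.get_image("scene");b=optics.get_image("top")
x=cv2.resize(a[140:240,130:260],(400,308));y=cv2.resize(a[150:250,405:535],(400,308))
t=cv2.imread("pics/top0.png")[:,:,::-1][262:362,425:555]; t=cv2.resize(t,(400,308));u=cv2.resize(b[262:362,425:555],(400,290))
cv2.imwrite("pics/g5.png",np.vstack([np.hstack([x,y]),np.hstack([t[:290],u])])[:,:,::-1])
```

```text
t17.45 pos [ 0.4611 -0.2732  0.245 ] yaw 109.2 tilt [ 0. -0. -1.] cm [-2.77 -1.4  16.5 ] F [ 1.2  0.1 -0. ] w 0.0853 gf 0.0 q [-0.66  0.21  1.58 -0.    1.35 -1.  ]
```

View pics/g5.png

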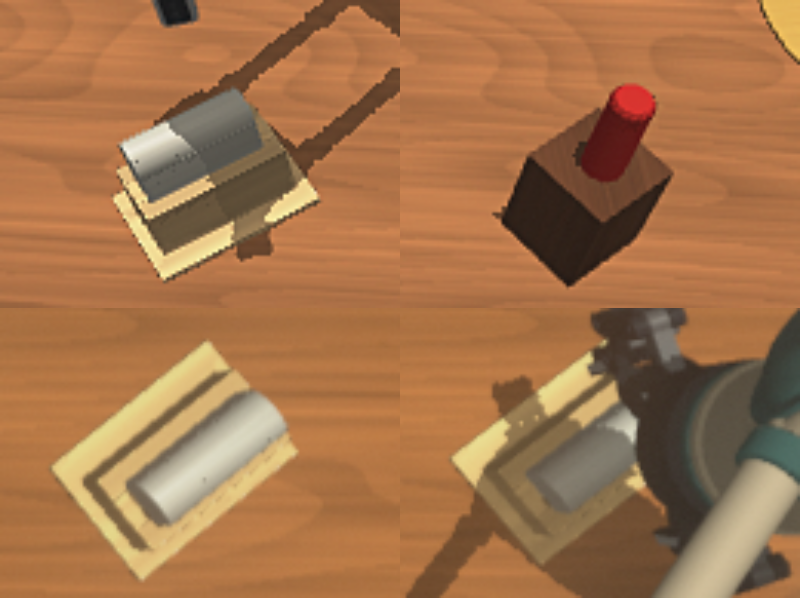

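The scene view shows the drift down in its stand, with the handle top at about (481,183). The anvil bar is in its rack at about (191,186) in the scene view and (492,311) in the top view, with its axis near -52° in the world frame.

Run:
```python
from h import *
print(tri((189.5,184.2),(491.2,312.6)),tri((192.4,187.8),(492.3,310.7)))
for z in(.075,.09): print(onz("top",(492.3,310.7),z),onz("scene",(191,186),z))
a=optics.get_image("scene")
for r in finder.tip_of("anvil_centre","scene")[:1]+[dict(at=finder.silhouettes("anvil_centre","scene")[0]["box"][:2])]: print(r, onz("scene",r["at"],.075),onz("scene",r["at"],.08))
go(.457,-.306)
```

```text
(array([ 0.45687385, -0.30763228,  0.07344094]), np.float64(0.008721571189951836)) (array([ 0.45951706, -0.30761356,  0.0645091 ]), np.float64(0.0003645249604471259))
[ 0.45952987 -0.30485135  0.075     ] [ 0.46262595 -0.30722841  0.075     ]
[ 0.45950458 -0.30063502  0.09      ] [ 0.47379913 -0.30097858  0.09      ]
{'at': [190.2, 181.7], 'p': 0.91} [ 0.45102856 -0.31158963  0.075     ] [ 0.45482782 -0.30947819  0.08      ]
{'at': [190.6, 184.5]} [ 0.45861559 -0.30900748  0.075     ] [ 0.46236587 -0.30691272  0.08      ]
t17.70 pos [ 0.4611 -0.2733  0.2449] yaw 108.7 tilt [ 0. -0. -1.] cm [-2.97 -1.44  0.  ] F [ 0.2 -0.3 -0.9] w 0.0852 gf 0.0 q [-0.66  0.21  1.58 -0.    1.35 -0.99]
```

servo_tool(
  increments=[
    [-3,-1.3,0,0,0,0,-1],
    [0,0,4,0,0,-6.5,-1],
    [0,0,4,0,0,-6.5,-1],
    [0,0,4,0,0,-6.3,-1],
    [0,0,0,0,0,0,-1],
  ],
)

```text
clock: 18.2
position: [0.4551, -0.3031, 0.1199]
ee_rot: [-0.006, 0.438, 0.899, 0.002]
contact_force: [-0.4, 0.9, -0.1]
width: 0.0854
gripper_force: 0.0
```

Run:
```python
from h import *
go(.4585,-.306,.064)
a=optics.get_image("scene");b=optics.get_image("top")
x=cv2.resize(a[140:240,130:260],(400,308));u=cv2.resize(b[262:362,425:555],(400,308))
cv2.imwrite("pics/g6.png",np.hstack([x,u])[:,:,::-1])
```

```text
t18.20 pos [ 0.4551 -0.3031  0.1199] yaw 128.1 tilt [-0.009  0.008 -1.   ] cm [-0.51  0.1   5.59] F [-0.4  0.9 -0.1] w 0.0854 gf 0.0 q [-0.71  0.33  1.74 -0.    1.08 -1.38]
```

View pics/g6.png

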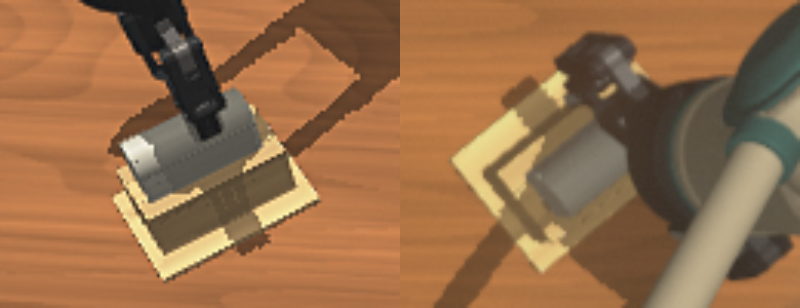

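The near finger is in front of the bar at about (197,183) and the gripper is aligned across it. I'll descend and grip.

servo_tool(
  increments=[
    [-0.3,0,1.5,0,0,0,-1],
    [0,0,2,0,0,0,-1],
    [0,0,2,0,0,0,-1],
    [0,0,0,0,0,0,-0.2],
    [0,0,0,0,0,0,1],
  ],
  squeeze=80,
)

```text
clock: 18.8
position: [0.4617, -0.3093, 0.0719]
ee_rot: [0.002, 0.437, 0.899, -0.0]
contact_force: [0.5, 0.4, 0.9]
width: 0.059
gripper_force: 0.0
```

servo_tool(
  increments=[
    [0,0,0,0,0,0,1],
    [0,0,0,0,0,0,1],
    [0,0,0,0,0,0,1],
    [0,0,0,0,0,0,1],
    [0,0,0,0,0,0,1],
  ],
)

```text
clock: 19.3
position: [0.4618, -0.3092, 0.0721]
ee_rot: [0.002, 0.437, 0.899, -0.0]
contact_force: [0.9, 0.9, 6.1]
width: 0.0308
gripper_force: 81.6
```

Run:
```python
from h import *
go(.4585,-.306,.25)
```

```text
t19.30 pos [ 0.4618 -0.3092  0.0721] yaw 128.2 tilt [ 0.004 -0.003 -1.   ] cm [  0.37  -0.04 -17.8 ] F [0.9 0.9 6.1] w 0.0308 gf 81.62944436073303 q [-0.72  0.39  1.79  0.    0.96 -1.38]
```

Gripped 8 mm too high, at the edge of the flat sides. I'll open, go down, and regrip.

servo_tool(
  increments=[
    [0,0,0,0,0,0,-0.5],
    [0,0,0,0,0,0,-0.5],
    [-0.3,0,0,0,0,0,-0.5],
    [0,0,0.8,0,0,0,-0.5],
    [0,0,0,0,0,0,-0.2],
  ],
  squeeze=100,
)

```text
clock: 19.8
position: [0.4615, -0.3101, 0.0605]
ee_rot: [-0.001, 0.437, 0.899, 0.0]
contact_force: [0.2, 0.4, 0.1]
width: 0.0518
gripper_force: 0.0
```

servo_tool(
  increments=[
    [0,0,0,0,0,0,1],
    [0,0,0,0,0,0,1],
    [0,0,0,0,0,0,1],
    [0,0,0,0,0,0,1],
    [0,0,0,0,0,0,1],
  ],
)

```text
clock: 20.3
position: [0.4621, -0.3104, 0.0617]
ee_rot: [-0.0, 0.437, 0.899, 0.0]
contact_force: [-0.2, 0.8, -1.8]
width: 0.0307
gripper_force: 99.4
```

Run:
```python
from h import *
go(.4585,-.306,.25)
```

```text
t20.30 pos [ 0.4621 -0.3104  0.0617] yaw 128.2 tilt [-0.  0. -1.] cm [ 5.700e-01 -1.000e-02 -1.883e+01] F [-0.2  0.8 -1.8] w 0.0307 gf 99.4445264339447 q [-0.72  0.41  1.8   0.    0.94 -1.38]
```

servo_tool(
  increments=[
    [0,0,-2.5,0,0,0,1],
    [0,0,-4,0,0,0,1],
    [0,0,-4.2,0,0,0,1],
    [0,0,-3,0,0,0,1],
    [1,3,0,0,0,0,1],
  ],
)

```text
clock: 20.8
position: [0.4806, -0.2888, 0.2034]
ee_rot: [0.005, 0.438, 0.899, -0.003]
contact_force: [0.9, 0.1, -4.8]
width: 0.031
gripper_force: 100.2
```

servo_tool(
  increments=[
    [1.4,4.3,0,0,0,0,1],
    [1.4,4.3,0,0,0,0,1],
    [1.4,4.3,0,0,0,0,1],
    [1.4,4.3,0,0,0,0,1],
    [1.4,4.3,0,0,0,0,1],
  ],
)

```text
clock: 21.3
position: [0.6054, -0.0947, 0.1977]
ee_rot: [-0.001, 0.437, 0.9, -0.001]
contact_force: [1.2, 0.4, -6.0]
width: 0.0309
gripper_force: 100.2
```

servo_tool(
  increments=[
    [1.4,4.3,0,0,0,0,1],
    [0.8,2.4,0,0,0,0,1],
    [0,0,0,0,0,8.15,1],
    [0,0,0,0,0,8.15,1],
    [0,0,0,0,0,0,1],
  ],
)

```text
clock: 21.8
position: [0.6437, -0.0371, 0.1973]
ee_rot: [-0.001, 0.56, 0.829, -0.001]
contact_force: [0.1, -0.6, -4.7]
width: 0.0308
gripper_force: 100.3
```

Run:
```python
from h import *
go(.6467,-.0274)
a=optics.get_image("scene")
print(finder.tip_of("anvil_centre","scene")[:2])
cv2.imwrite("pics/g7.png",cv2.resize(a[190:310,240:400],(800,600))[:,:,::-1])
```

```text
t21.80 pos [ 0.6437 -0.0371  0.1973] yaw 111.9 tilt [-0.003 -0.    -1.   ] cm [ 0.79  0.64 -0.  ] F [ 0.1 -0.6 -4.7] w 0.0308 gf 100.32219797372818 q [-0.17  0.41  1.41 -0.    1.33 -0.55]
[{'at': [307.1, 226.5], 'p': 0.79}]
```

View pics/g7.png

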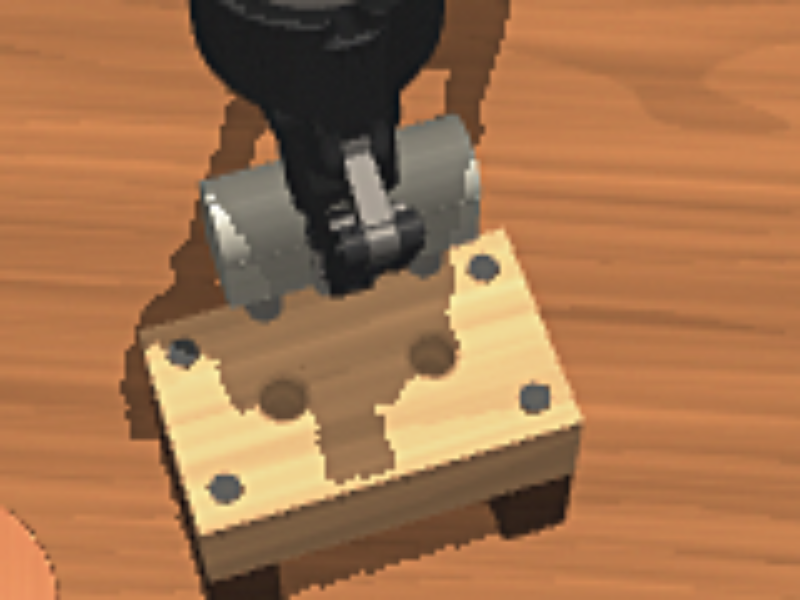

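Both leg ends show below the bar, at about (293,251) and (326,242) in the full picture. The sockets are at about (297,270) and (326,261).

Run:
```python
from h import *
L=[onz("scene",u,.1516) for u in((292.8,250.6),(325.6,242))]
S=[onz("scene",u,.095) for u in((296.8,270),(326.4,261))]
for P in(L,S):
    d=P[0]-P[1]; print(P,(P[0]+P[1])/2,np.linalg.norm(d),np.degrees(np.arctan2(d[1],d[0])))
c=(L[0]+L[1])/2; s=manip.get_state()["position"]
t=(S[0]+S[1])/2; 
go(*(s[:2]+t[:2]-c[:2])); go(*(s[:2]+np.array([.6467,-.0274])-c[:2]))
```

```text
[array([ 0.65096585, -0.06053538,  0.1516    ]), array([ 0.62889685, -0.00273051,  0.1516    ])] [ 0.63993135 -0.03163294  0.1516    ] 0.061874415483343374 -69.10392750847876
[array([ 0.66096634, -0.05484535,  0.095     ]), array([6.37760278e-01, 4.54700560e-06, 9.50000000e-02])] [ 0.64936331 -0.0274204   0.095     ] 0.059556967910550526 -67.06759972344553
t21.90 pos [ 0.6438 -0.0376  0.1978] yaw 112.1 tilt [-0.002 -0.    -1.   ] cm [ 0.04  1.03 -0.  ] F [-0.1  0.7 -4.4] w 0.0310 gf 100.32201737165451 q [-0.17  0.41  1.41 -0.    1.33 -0.55]
t21.90 pos [ 0.6438 -0.0376  0.1978] yaw 112.1 tilt [-0.002 -0.    -1.   ] cm [ 0.14  0.79 -0.  ] F [-0.1  0.7 -4.4] w 0.0310 gf 100.32201737165451 q [-0.17  0.41  1.41 -0.    1.33 -0.55]
```

servo_tool(
  increments=[
    [0.1,0.8,0,0,0,0,1],
    [0,0,2.5,0,0,0,1],
    [0,0,2.0,0,0,0,1],
    [0,0,0.6,0,0,0,1],
    [0,0,0,0,0,0,1],
  ],
)

```text
clock: 22.4
position: [0.6511, -0.0336, 0.1467]
ee_rot: [-0.001, 0.56, 0.829, -0.0]
contact_force: [-0.1, -0.4, -5.1]
width: 0.0309
gripper_force: 100.4
```

Run:
```python
from h import *
go(.6467,-.0274)
a=optics.get_image("scene")
cv2.imwrite("pics/g8.png",cv2.resize(a[190:310,240:400],(800,600))[:,:,::-1])
```

```text
t22.40 pos [ 0.6511 -0.0336  0.1467] yaw 111.9 tilt [-0.002  0.    -1.   ] cm [ 0.73 -0.17  0.  ] F [-0.1 -0.4 -5.1] w 0.0309 gf 100.40045857429504 q [-0.16  0.45  1.47  0.    1.22 -0.54]
```

View pics/g8.png

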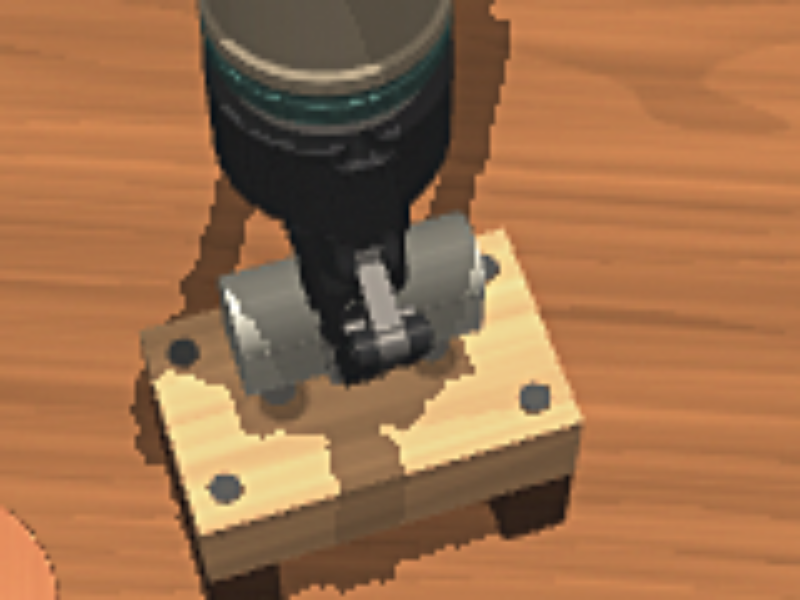

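The left leg end, at about (296,269), is right over its socket mouth. I'll lower slowly, watching the force.

servo_tool(
  increments=[
    [0.1,0,0.4,0,0,0,1],
    [0,0,0.4,0,0,0,1],
    [0,0,0.3,0,0,0,1],
    [0,0,0.2,0,0,0,1],
    [0,0,0,0,0,0,1],
  ],
)

```text
clock: 22.95
position: [0.6508, -0.0327, 0.1345]
ee_rot: [-0.0, 0.56, 0.828, -0.0]
contact_force: [-0.4, 0.5, -5.0]
width: 0.031
gripper_force: 100.4
```

Run:
```python
from h import *
go(.6467,-.0274); print(manip.get_state()["moment"])
```

```text
t22.95 pos [ 0.6508 -0.0327  0.1345] yaw 111.9 tilt [-0.001  0.    -1.   ] cm [ 0.64 -0.19  0.  ] F [-0.4  0.5 -5. ] w 0.0310 gf 100.40007144212723 q [-0.16  0.46  1.49 -0.    1.2  -0.54]
[0.00382138 0.08129455 0.03717981]
```

servo_tool(
  increments=[
    [0,0,0.4,0,0,0,1],
    [0,0,0.4,0,0,0,1],
    [0,0,0.4,0,0,0,1],
    [0,0,0.3,0,0,0,1],
    [0,0,0,0,0,0,1],
  ],
)

```text
clock: 23.45
position: [0.6509, -0.0327, 0.119]
ee_rot: [-0.0, 0.56, 0.828, -0.0]
contact_force: [-0.8, 0.7, -5.2]
width: 0.0308
gripper_force: 100.6
```

Run:
```python
from h import *
go(.6467,-.0274); print(manip.get_state()["moment"])
```

```text
t23.45 pos [ 0.6509 -0.0327  0.119 ] yaw 111.9 tilt [-0.001  0.    -1.   ] cm [ 0.65 -0.19  0.  ] F [-0.8  0.7 -5.2] w 0.0308 gf 100.56236833333969 q [-0.16  0.47  1.51 -0.    1.16 -0.54]
[0.0412251  0.19187062 0.07230645]
```

servo_tool(
  increments=[
    [0,0,0.4,0,0,0,1],
    [0,0,0.4,0,0,0,1],
    [0,0,0.3,0,0,0,1],
    [0,0,0.2,0,0,0,1],
    [0,0,0,0,0,0,1],
  ],
)

```text
clock: 23.95
position: [0.6509, -0.0327, 0.1063]
ee_rot: [-0.0, 0.56, 0.828, -0.0]
contact_force: [-1.6, 0.6, -4.9]
width: 0.0305
gripper_force: 100.6
```

Run:
```python
from h import *
go(.6467,-.0274); print(manip.get_state()["moment"])
```

```text
t23.95 pos [ 0.6509 -0.0327  0.1063] yaw 111.9 tilt [-0.001  0.    -1.   ] cm [ 0.65 -0.19  0.  ] F [-1.6  0.6 -4.9] w 0.0305 gf 100.60507893562317 q [-0.16  0.48  1.52 -0.    1.14 -0.54]
[-0.01379183  0.22410569  0.06524215]
```

servo_tool(
  increments=[
    [0,0,0.1,0,0,0,1],
    [0,0,0.1,0,0,0,1],
    [0,0,0.1,0,0,0,1],
    [0,0,0,0,0,0,1],
    [0,0,0,0,0,0,1],
  ],
)

```text
clock: 24.45
position: [0.6509, -0.0327, 0.1047]
ee_rot: [0.0, 0.56, 0.828, -0.0]
contact_force: [-5.5, -0.3, 3.3]
width: 0.0306
gripper_force: 101.4
```

Run:
```python
from h import *
go(.6467,-.0274)
```

```text
t24.45 pos [ 0.6509 -0.0327  0.1047] yaw 111.9 tilt [ 0. -0. -1.] cm [ 0.65 -0.19 -0.  ] F [-5.5 -0.3  3.3] w 0.0306 gf 101.40142500400543 q [-0.16  0.48  1.53 -0.    1.13 -0.54]
```

Contact at exactly the predicted seated height. I'll release, retreat and look.

servo_tool(
  increments=[
    [0,0,0,0,0,0,-0.3],
    [0,0,0,0,0,0,-0.6],
    [0,0,0,0,0,0,-1],
    [0,0,0,0,0,0,-1],
    [0,0,0,0,0,0,-1],
  ],
)

```text
clock: 24.95
position: [0.6515, -0.0328, 0.1038]
ee_rot: [0.0, 0.56, 0.828, 0.0]
contact_force: [0.1, 0.4, -0.7]
width: 0.0852
gripper_force: 0.0
```

servo_tool(
  increments=[
    [0,0,-3,0,0,0,-1],
    [0,0,-4,0,0,0,-1],
    [0,0,-4,0,0,0,-1],
    [0,0,-4,0,0,0,-1],
    [0,-3,-2,0,0,0,-1],
  ],
)

```text
clock: 25.45
position: [0.6271, -0.0434, 0.2774]
ee_rot: [0.004, 0.559, 0.829, 0.002]
contact_force: [-1.1, -0.1, -0.3]
width: 0.0853
gripper_force: 0.0
```

servo_tool(
  increments=[
    [0,-4,0,0,0,0,-1],
    [0,-4,0,0,0,0,-1],
    [0,-4,0,0,0,0,-1],
    [0,-4,0,0,0,0,-1],
    [0,0,0,0,0,0,-1],
  ],
)

```text
clock: 25.95
position: [0.4703, -0.1042, 0.2742]
ee_rot: [-0.001, 0.561, 0.828, -0.001]
contact_force: [0.9, 0.4, 0.2]
width: 0.0851
gripper_force: 0.0
```

Run:
```python
from h import *
go(.6467,-.0274)
a=optics.get_image("scene")
h=finder.tip_of("drift_handle","scene")[:1]+finder.tip_of("drift_tip","scene")[:1]; print(h)
print(proj("scene",(.473,.293,.121)))
x=cv2.resize(a[200:320,245:405],(800,600))[:, :];y=cv2.resize(a[150:250,405:535],(400,308))
o=np.zeros((600,800,3),np.uint8); o[:300,:400]=cv2.resize(x,(400,300)); o[:300,400:]=y[:300]; o[300:]=cv2.resize(a[:,:],(800,600))[100:400]
cv2.imwrite("pics/g9.png",o[:,:,::-1])
```

```text
t25.95 pos [ 0.4703 -0.1042  0.2742] yaw 111.7 tilt [-0.002 -0.001 -1.   ] cm [ 0.61 19.23 -0.05] F [0.9 0.4 0.2] w 0.0851 gf 0.0 q [-0.36  0.12  1.63 -0.    1.4  -0.74]
[{'at': [474.9, 189.6], 'p': 0.65}]
[474.81886161 192.68206676]
```

View pics/g9.png

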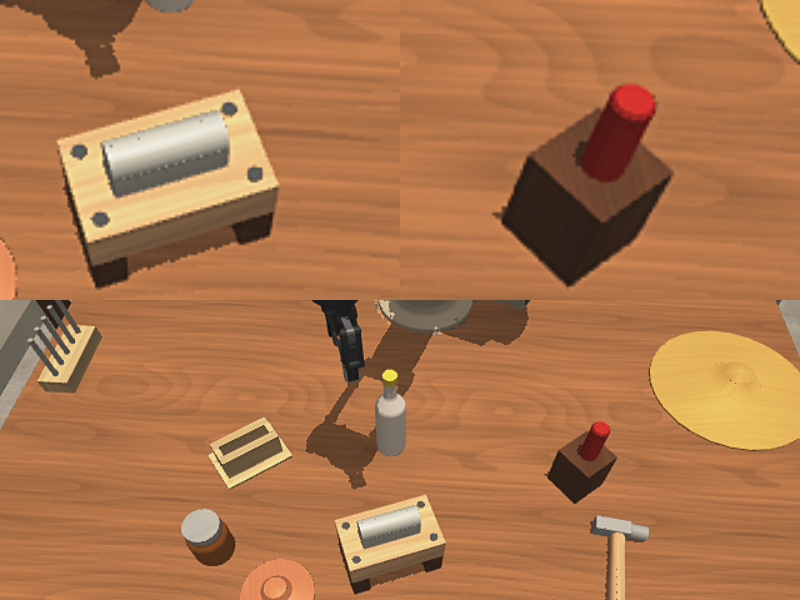

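The anvil sits flat on the holder at about (312,263). The drift is in its stand at about (475,192), and the bystanders look unmoved. I'll compare the drift's silhouette with the first picture and check for movement before signing off.

Run:
```python
from h import *
cur=optics.get_image("scene")[:,:,::-1]
for im in(cv2.imread("pics/scene0.png"),cur):
    hsv=cv2.cvtColor(np.ascontiguousarray(im),cv2.COLOR_BGR2HSV)
    m=((hsv[...,0]<6)|(hsv[...,0]>174))&(hsv[...,1]>180)&(hsv[...,2]>60); m[:,:400]=0
    c,l,s,ce=cv2.connectedComponentsWithStats(m.astype(np.uint8)); i=1+s[1:,4].argmax(); print(s[i],ce[i])
a0=cv2.imread("pics/scene0.png").astype(int)
d=np.abs(a0-cur).max(2)>30
for n,(c,r,w,h) in dict(drift=(440,170,60,75),oil=(295,130,35,80),jar=(140,240,55,60),ham=(470,245,60,140),cym=(185,280,75,70)).items(): print(n,d[r:r+h,c:c+w].sum())
```

```text
[464 177  24  31 445] [475.13932584 192.01123596]
[464 177  24  32 447] [475.58389262 192.48545861]
drift 54
oil 656
jar 0
ham 0
cym 0
```

```bash
python3 -c "
from rig import manip
print(manip.sign_off())"
```

```text
the job is handed in; nothing more can be done
None
```

The job is handed in: the stump was in socket b and I pushed it out through the bottom, the new anvil sits flat on the holder in both sockets, and the drift is back down in its stand; the jar, hammer and cymbal pixels are unchanged and the bottle looks unmoved, though the arm's shadow spoiled its pixel check.

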